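# Fill the empty compartment of the pottery crate

## Robot

A 6-joint arm with a two-finger parallel gripper is mounted at the origin on the work surface. World frame = base frame: x ahead of the robot, y to its left, z up, the work surface at z = 0. Lengths are in m, angles in rad, forces in N, time in s.
With the tool pointing down it reaches from about 0.275 to 0.75 m from the base axis. Payload 10.2 kg.
Tool frame: the origin (TCP) lies midway between the tips of the shut fingers; the grasp point (between the pads) lies 19 mm behind it (env.hold_point_z is the distance from the TCP to the grasp point, in m); x points along the fingers, z is the direction in which the jaws open and shut, and the axes are right-handed (so a half turn about x gives the same grasp; the last joint's range is limited). The gripper opens to 85 mm and grips with 20 to 120 N. Pads are 22 mm wide; open, the fingers measure 114 mm over their backs; the gripper's body (76 mm by 85 mm) begins 54 mm behind the grasp point. The pads swing forward as they close: fully open they stand 13 mm farther back than shut.
Start: joints at [1.057, 0.313, 1.498, -0, 1.331, -0.223], TCP at [0.151, 0.503, 0.231] pointing down, gripper open.
Joint ranges: [-2.94, 2.94], [-0.97, 2.17], [0.19, 2.56], [-1.23, 4.37], [0.02, 3.11], [-2.88, 2.88]. Speed limits (rad/s): [2.39, 2.39, 3.01, 3.14, 3.14, 3.14].

## Interface

Orientations are given as a unit quaternion [x, y, z, w].
In Python, from bench import env, kinematics, monitor, eyes, job gives the robot as it stands. The module is installed in compiled form; this text tells all that it offers. Calls block until the motion is done:
- env.reach(position, orientation): joint-space move of the TCP to a pose.
- env.movel(position, velocity=0.15, frame=None, guard=None): straight line of the TCP; frame=None keeps the orientation; velocity is the mean speed in m/s. With guard (N) it stops when the force on the tool has changed by that much, and returns True; else False.
- env.set_joints(angles): joint-space move.
- env.release() and env.close_gripper(effort=None): open the fingers fully, or close them until they stop; effort is the grip in N (None keeps the last).
- env.hold(seconds).
- kinematics.ik(position, orientation): joint angles nearest the present ones, or None.
- monitor.sense(): the state.
- eyes.grab_frame(name): name is "side" or "top" or "wrist"; returns a dict with "frame" (384x512x3 uint8, red, green, blue), "mtx" (3x3 intrinsics, pixels), "view" (4x4, takes a point from world to camera coordinates). Camera axes: x right, y down, z forward; pixel columns grow to the right and rows downward; lengths in m; the calibration is good to about 2 mm. A picture is of the moment at which its call begins. There is no depth.
A pose or a line that the arm cannot do raises env.MotionError and nothing moves.
- job.hand_in(): hands the job in, once; it reports no verdict.
The state is a dict: "clock": time; "joints": joint angles; "qvel": joint speeds; "joint_efforts": joint torques, N m; "position": TCP position; "ee_rot": TCP orientation; "contact_force": force on the tool from outside, world axes, zero at the start; "ft_torque": the same for the moment, N m; "finger_gap": opening from 0.0 (shut) to 1.0 (fully open).
Only numpy, scipy, OpenCV 4.12 (cv2) and the standard library are available. Lean on these libraries where they do the work, as an engineer would, in place of code of your own. Each camera call takes 0.05 s, during which the arm holds its last target.

## Task

Three of the four compartments of the plywood crate already hold a jar. With empty fingers, reach down into the empty compartment and touch its bottom for about half a second to make sure that it is clear, then pick up the blue jar and set it down (do not drop it) upright on the bottom of that compartment, and let go. Leave the jars already in the crate standing where they are.

Things in the scene. Friction and masses are not known exactly. Their poses are not given: they have to be found in the camera images.
- blue_jar_centre (a point): Dark blue jar on the table, left of the crate, 68 mm tall, about 0.18 kg. Body 60 mm across up to 28 mm, shoulder sloping in up to 42 mm, then a solid one-piece knob 24 mm across from 42 to 68 mm: grip this from above. This point: its axis, half-way up, 34 mm above the base; the knob's top is 34 mm above it. z axis up. A terracotta jar of the same form, at least 100 mm away, is not wanted.
- empty_cell (a point): Centre of the bottom (floor's upper face) of the one empty compartment; which one varies. Crate: open plywood, fixed, 198 x 198 x 41 mm high, floor, walls and dividers 6 mm, 2 x 2 compartments 90 x 90 mm inside. Walls rise 35 mm above the bottom. Adjoining compartments' centres are 96 mm away, jars in them rise 68 mm above the bottom. x and y axes along the walls, z up.
- white_jar_centre (a point): A white jar of the same form and size as the blue one, already packed in one of the other compartments (which one varies); a bystander. This point: its axis, half-way up, 34 mm above its base. z axis up.
- honey_jar_centre (a point): A honey yellow-brown jar of the same form and size as the blue one, already packed in one of the other compartments (which one varies); a bystander. This point: its axis, half-way up, 34 mm above its base. z axis up.
- green_jar_centre (a point): A pale sage green jar of the same form and size as the blue one, already packed in one of the other compartments (which one varies); a bystander. This point: its axis, half-way up, 34 mm above its base. z axis up.
Not all that is in view belongs to the job. What is shaped like the part that bears blue_jar_centre but pink or red is not meant.

How it is judged:
On the way:
1. empty fingers touch the bottom of the empty compartment (horizontal distance between the grasp point and empty_cell below 0.04 m and z of the grasp point in the frame of empty_cell below 0.045 m and contact force between the fingers and crate above 0.3 N and contact force between the fingers and blue_jar below 0.05 N), for 0.1 s.
At the end, for the whole second after the job is handed in: The blue jar, released, stands at rest and upright (10 degrees) on the bottom of the compartment that was empty: axis within 22 mm of its centre, base within 6 mm of the bottom. The three other jars in the crate stand upright (10 degrees), moved by 20 mm at most (horizontal distance between blue_jar_centre and empty_cell below 0.022 m and z of blue_jar_centre in the frame of empty_cell between 0.028 and 0.04 m and angle between each of blue_jar_centre, white_jar_centre, honey_jar_centre, green_jar_centre's own z axis and vertical below 0.17 rad and linear speed of blue_jar below 0.03 m/s); the robot touches nothing.
It fails at once if the white jar in the crate is shifted more than 20 mm or tipped over (distance of white_jar_centre from where it was at the start of the episode above 0.02 m or angle between white_jar_centre's own z axis and vertical above 0.35 rad).
It fails at once if the honey jar in the crate is shifted more than 20 mm or tipped over (distance of honey_jar_centre from where it was at the start of the episode above 0.02 m or angle between honey_jar_centre's own z axis and vertical above 0.35 rad).
It fails at once if the green jar in the crate is shifted more than 20 mm or tipped over (distance of green_jar_centre from where it was at the start of the episode above 0.02 m or angle between green_jar_centre's own z axis and vertical above 0.35 rad).
It fails at once if the blue jar is dropped into the crate: let go with its base more than 20 mm above the compartment's bottom (horizontal distance between blue_jar_centre and empty_cell below 0.06 m and z of blue_jar_centre in the frame of empty_cell above 0.054 m and contact force between the fingers and blue_jar below 0.05 N).
It also fails if it takes over 58 s, if anything falls off the work surface, if the arm or the gripper's body presses on something with over 40 N, if the wrist force passes 120 N, or if a joint passes its speed limit or range.

## Working session

There is one attempt and no reset: what is moved stays moved. The work goes in short steps, each a Python script; the robot and the scene stay as the last script left them, time stands still between calls to the robot, and variables do not carry over. Pictures are saved under pics/ and viewed, and the job is handed in when it is done.

```bash
mkdir -p pics
python3 - <<'E'
from bench import env, kinematics, monitor, eyes, job
import cv2,pickle
d={}
for n in("side","top"):
    f=eyes.grab_frame(n); d[n]=f
    cv2.imwrite(f"pics/{n}0.png",cv2.cvtColor(f["frame"],cv2.COLOR_RGB2BGR))
    print(n,f["mtx"],f["view"])
pickle.dump(d,open("d0.pkl","wb"))
s=monitor.sense();print(s["clock"],s["position"],s["ee_rot"],env.hold_point_z,s["contact_force"])
E
```

```text
side [[477.43112322   0.         261.80988077]
 [  0.         477.43112322 181.34860157]
 [  0.           0.           1.        ]] [[ 8.88986406e-01 -4.57933414e-01 -3.97596696e-04 -4.31761701e-01]
 [-3.49534333e-01 -6.77989759e-01 -6.46649547e-01  3.36290559e-01]
 [ 2.95852868e-01  5.75001631e-01 -7.62787129e-01  9.01912295e-01]
 [ 0.00000000e+00  0.00000000e+00  0.00000000e+00  1.00000000e+00]]
top [[392.15589607   0.         252.86928865]
 [  0.         392.15589607 191.82788534]
 [  0.           0.           1.        ]] [[ 0.0184685  -0.99958776  0.02198237  0.11025299]
 [-0.98072128 -0.02238901 -0.19412497  0.56426709]
 [ 0.19453711 -0.01797338 -0.98073048  0.74588016]
 [ 0.          0.          0.          1.        ]]
0.1 [0.15040986 0.50274897 0.23079613] [-0.42247077  0.56753266  0.42212333  0.56677775] 0.0187 [-0.2873285   0.61478533 -0.16671839]
```

View pics/side0.png

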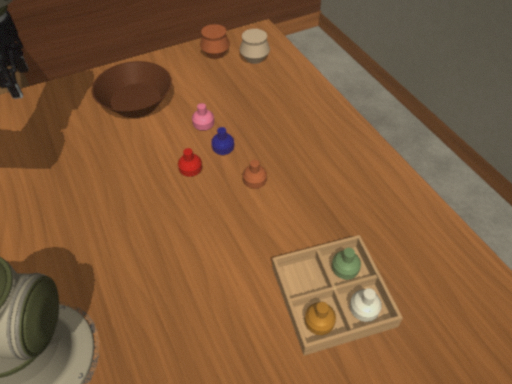

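View pics/top0.png

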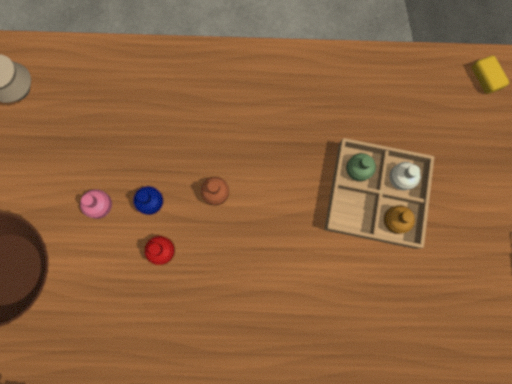

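The candidates in the top image are blue (148,200), pink (95,204), red (160,250) and terracotta (215,190). Only (148,200) is dark blue; in the side image it is at (222,141). The empty compartment is at top (353,212), side (300,272). I'll enlarge both to confirm.

Run:
```python
import cv2,numpy as np
t=cv2.imread("pics/top0.png");s=cv2.imread("pics/side0.png")
def crop(im,x,y,w,h,k):
    c=cv2.resize(im[y:y+h,x:x+w],None,fx=k,fy=k,interpolation=cv2.INTER_CUBIC)
    for i in range(0,w,10):
        cv2.line(c,(i*k,0),(i*k,5 if (x+i)%50 else 14),(255,255,255),1)
        cv2.putText(c,str(x+i),(i*k,24),0,.3,(255,255,255),1)
    for i in range(0,h,10):
        cv2.line(c,(0,i*k),(5,i*k),(255,255,255),1);cv2.putText(c,str(y+i),(8,i*k+4),0,.3,(255,255,255),1)
    return c
cv2.imwrite("pics/c_top_crate.png",crop(t,320,130,130,125,6)[:,:780][:600] if 0 else cv2.resize(crop(t,320,130,120,120,5),None,fx=1,fy=1))
cv2.imwrite("pics/c_jars.png",np.hstack([crop(t,120,170,60,60,6),crop(s,195,110,60,60,6)]))
cv2.imwrite("pics/c_side_crate.png",crop(s,265,230,140,125,4))
```

```text
(no output)
```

View pics/c_top_crate.png

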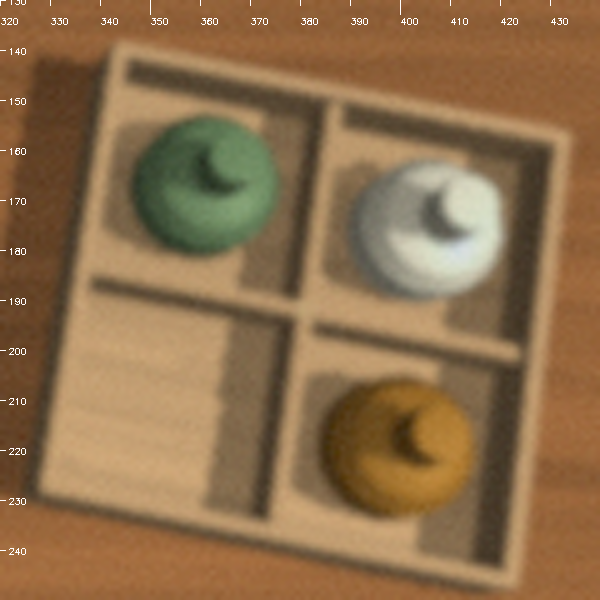

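View pics/c_jars.png

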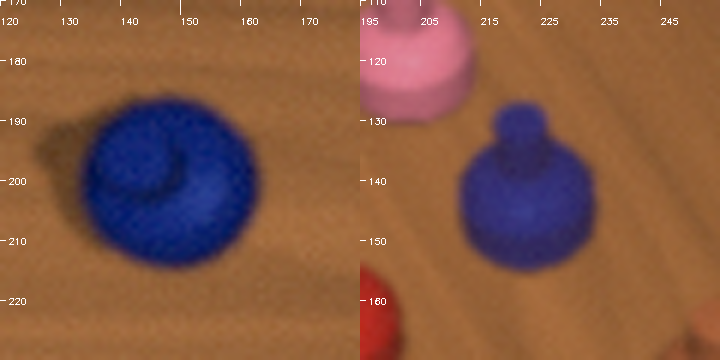

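View pics/c_side_crate.png

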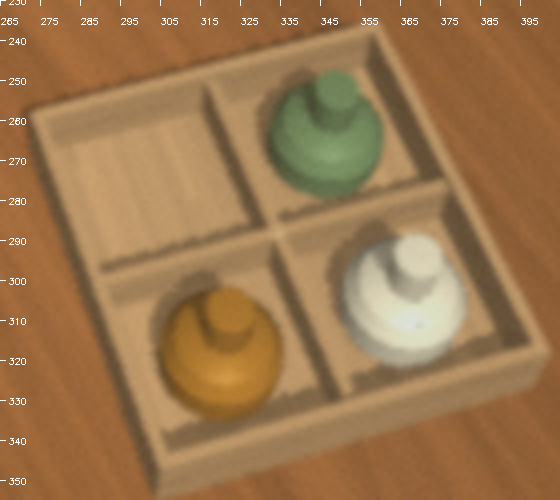

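```bash
cat > h.py <<'E'
import numpy as np,pickle
from scipy.optimize import least_squares
def ray(f,uv):
    R=f["view"][:3,:3];t=f["view"][:3,3]
    c=-R.T@t; d=R.T@np.linalg.inv(f["mtx"])@np.array([uv[0],uv[1],1.]); return c,d
def onz(f,uv,z):
    c,d=ray(f,uv); return c+d*(z-c[2])/d[2]
def proj(f,p):
    q=f["mtx"]@(f["view"]@np.append(p,1))[:3]; return q[:2]/q[2]
def tri(obs):
    A=np.zeros((3,3));b=np.zeros(3)
    for f,uv in obs:
        c,d=ray(f,uv);d=d/np.linalg.norm(d);P=np.eye(3)-np.outer(d,d);A+=P;b+=P@c
    return np.linalg.solve(A,b)
E
python3 - <<'E'
from h import *
d=pickle.load(open("d0.pkl","rb"));T,S=d["top"],d["side"]
np.set_printoptions(precision=4,suppress=True)
k=[onz(T,(142,196.7),.068),onz(S,(221.8,129.8),.068)];print("knob",k,tri([(T,(142,196.7)),(S,(221.8,129.8))]))
print("body",onz(T,(148,200.5),.02),onz(S,(222.5,143.5),.02))
ct=[(343.4,138.4),(434,156.6),(423,247.4),(327.6,229.4)]
cs=[(359.5,236.2),(401.7,316.7),(304.5,347),(272.5,257.5)]
for f,c in((T,ct),(S,cs)):
    P=np.array([onz(f,u,.041) for u in c]);print(P[:,:2],P.mean(0)[:2],[np.linalg.norm(P[i]-P[i-1]) for i in range(4)])
# joint fit
def cor(p):
    c,s=np.cos(p[2]),np.sin(p[2]);R=np.array([[c,-s],[s,c]])
    return [np.append(p[:2]+R@(.099*np.array(q)),.041) for q in ((1,1),(1,-1),(-1,-1),(-1,1))]
def res(p,w):
    return np.concatenate([proj(f,q)-u for f,c in w for q,u in zip(cor(p),c)])
P0=onz(T,(380,192),.041)
for w in ([(T,ct)],[(S,cs)],[(T,ct),(S,cs)]):
    r=least_squares(res,[P0[0],P0[1],0],args=(w,));print(r.x,np.sqrt(2*r.cost/len(r.fun)))
p=r.x;c,s=np.cos(p[2]),np.sin(p[2]);R=np.array([[c,-s],[s,c]])
for q in((1,1),(1,-1),(-1,-1),(-1,1)):
    e=np.append(p[:2]+R@(.048*np.array(q)),.006);print(q,e,proj(T,e),proj(S,e))
E
```

```text
knob [array([0.5442, 0.3422, 0.068 ]), array([0.5476, 0.3413, 0.068 ])] [0.546  0.3418 0.0677]
body [0.545  0.3418 0.02  ] [0.5461 0.3409 0.02  ]
[[ 0.6856 -0.0702]
 [ 0.6499 -0.2635]
 [ 0.457  -0.227 ]
 [ 0.4897 -0.0326]] [ 0.5705 -0.1483] [np.float64(0.19948041904164118), np.float64(0.19653755247613103), np.float64(0.19630815791820022), np.float64(0.19715268526735164)]
[[ 0.6863 -0.0719]
 [ 0.6522 -0.2612]
 [ 0.457  -0.2267]
 [ 0.494  -0.0326]] [ 0.5724 -0.1481] [np.float64(0.19622491972653766), np.float64(0.19243835313695098), np.float64(0.19822943974701535), np.float64(0.19762255448138236)]
[ 0.5706 -0.1483 -0.1813] 0.4842312613684239
[ 0.5725 -0.1477 -0.1856] 0.6483588052177414
[ 0.5715 -0.1481 -0.1833] 0.66952777567629
(1, 1) [ 0.6275 -0.1096  0.006 ] [357.9641 169.2151] [344.3144 269.0754]
(1, -1) [ 0.61  -0.204  0.006] [400.9336 177.9362] [363.1743 309.3568]
(-1, -1) [ 0.5156 -0.1865  0.006 ] [395.2701 220.477 ] [318.5353 322.484 ]
(-1, 1) [ 0.5331 -0.0921  0.006 ] [351.3627 211.4772] [301.9876 280.7057]
```

The crate fit agrees between both cameras (edges 0.192–0.199 against 0.198). The blue knob triangulates to z=0.0677, against an expected 0.068. I'll probe the compartment first, with shut fingers.

```bash
cat >> h.py <<'E'
from scipy.spatial.transform import Rotation as Ro
def down(a):
    x=np.array([0,0,-1.]);z=np.array([np.cos(a),np.sin(a),0]);return Ro.from_matrix(np.c_[x,np.cross(z,x),z]).as_quat()
CELL=np.array([.533,-.092,.006]);JAR=np.array([.546,.3418,0.]);YAW=-.183
np.set_printoptions(precision=4,suppress=True)
E
python3 - <<'E'
from h import *
from bench import env, kinematics, monitor, eyes
s=monitor.sense();z=Ro.from_quat(s["ee_rot"]).as_matrix()[:,2];print("jaw yaw",np.arctan2(z[1],z[0]))
for a in (YAW+np.pi/4,YAW-np.pi/4,YAW+3*np.pi/4,YAW-3*np.pi/4): print(a,kinematics.ik([*CELL[:2],.2],down(a)),kinematics.ik([*CELL[:2],.006],down(a)))
for a in np.arange(-3,3.2,.5): print(a,kinematics.ik([*JAR[:2],.043],down(a)))
E
```

```text
jaw yaw 1.280057183790913
0.6023981633974482 [-0.3876  0.3731  1.4976 -0.      1.2709 -0.99  ] [-0.3876  0.63    1.6726 -0.      0.8389 -0.99  ]
-0.9683981633974483 [-0.3876  0.3731  1.4976 -0.      1.2709  0.5808] [-0.3876  0.63    1.6726 -0.      0.8389  0.5808]
2.173194490192345 [-0.3876  0.3731  1.4976 -0.      1.2709 -2.5608] [-0.3876  0.63    1.6726 -0.      0.8389 -2.5608]
-2.5391944901923447 [-0.3876  0.3731  1.4976 -0.      1.2709  2.1516] [-0.3876  0.63    1.6726 -0.      0.8389  2.1516]
-3.0 None
-2.5 [ 0.3778  0.7573  1.3049 -0.      1.0794  2.8778]
-2.0 [ 0.3778  0.7573  1.3049 -0.      1.0794  2.3778]
-1.5 [ 0.3778  0.7573  1.3049 -0.      1.0794  1.8778]
-1.0 [ 0.3778  0.7573  1.3049 -0.      1.0794  1.3778]
-0.5 [ 0.3778  0.7573  1.3049 -0.      1.0794  0.8778]
0.0 [ 0.3778  0.7573  1.3049 -0.      1.0794  0.3778]
0.5 [ 0.3778  0.7573  1.3049 -0.      1.0794 -0.1222]
1.0 [ 0.3778  0.7573  1.3049 -0.      1.0794 -0.6222]
1.5 [ 0.3778  0.7573  1.3049 -0.      1.0794 -1.1222]
2.0 [ 0.3778  0.7573  1.3049 -0.      1.0794 -1.6222]
2.5 [ 0.3778  0.7573  1.3049 -0.      1.0794 -2.1222]
3.0 [ 0.3778  0.7573  1.3049 -0.      1.0794 -2.6222]
```

Run:
```python
from h import *
from bench import env, kinematics, monitor, eyes
import cv2
q=down(.602)
env.close_gripper(20)
env.reach([*CELL[:2],.2],q); print(monitor.sense()["clock"],monitor.sense()["position"])
f=eyes.grab_frame("wrist");pickle.dump(f,open("w1.pkl","wb"));cv2.imwrite("pics/w1.png",f["frame"][:,:,::-1])
env.movel([*CELL[:2],.04],velocity=.15)
f0=monitor.sense()["contact_force"]
g=env.movel([*CELL[:2],.0],velocity=.02,guard=3)
s=monitor.sense();print(g,s["clock"],s["position"],s["contact_force"],f0,s["finger_gap"])
env.hold(.6)
s=monitor.sense();print(s["clock"],s["position"],s["contact_force"])
f=eyes.grab_frame("side");cv2.imwrite("pics/s1.png",cv2.resize(f["frame"][220:360,255:415,::-1],None,fx=4,fy=4))
```

```text
3.375 [ 0.5331 -0.0913  0.2001]
True 6.15 [ 0.533  -0.092   0.0061] [-0.9841  0.5191  5.0521] [0.3037 0.1485 0.5477] 0.0002934278944029799
6.75 [ 0.533  -0.092   0.0061] [-0.2988 -0.3441  5.1264]
```

View pics/s1.png

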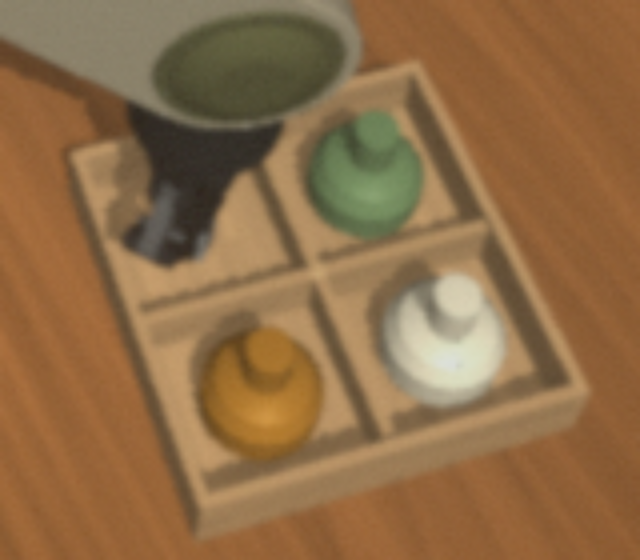

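View pics/w1.png

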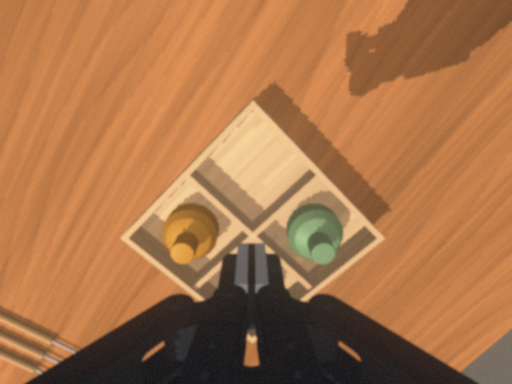

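The fingers met the floor at TCP z=0.0061 (expected 0.006) and held about 4.5 N for 0.6 s. The wrist view shows the rim corners at (253,101), (123,238) and (382,238), so I'll use them to check the cell position.

Run:
```python
from h import *
f=pickle.load(open("w1.pkl","rb"))
P=[onz(f,u,.041) for u in((253,101),(123,238),(382,238))];print(np.array(P),np.linalg.norm(P[0]-P[1]),np.linalg.norm(P[0]-P[2]))
c=(P[1]+P[2])/2;print("crate c",c,"cell",c+(P[0]-c)*48/99)
S=pickle.load(open("d0.pkl","rb"))["side"];print(proj(S,CELL))
```

```text
[[ 0.4953 -0.0321  0.041 ]
 [ 0.4612 -0.2238  0.041 ]
 [ 0.6859 -0.0692  0.041 ]] 0.19464155262234067 0.1942273798443872
crate c [ 0.5736 -0.1465  0.041 ] cell [ 0.5356 -0.091   0.041 ]
[301.9222 280.6742]
```

Run:
```python
from h import *
from bench import env, kinematics, monitor, eyes
import cv2
env.movel([*CELL[:2],.2],velocity=.15)
env.release()
env.reach([*JAR[:2],.2],down(.8))
env.hold(.2)
f=eyes.grab_frame("wrist");pickle.dump(f,open("w2.pkl","wb"));cv2.imwrite("pics/w2.png",f["frame"][:,:,::-1])
s=monitor.sense();print(s["clock"],s["position"],proj(f,[*JAR[:2],.068]))
```

```text
10.8833 [0.5463 0.3412 0.2001] [250.6914 182.3667]
```

View pics/w2.png

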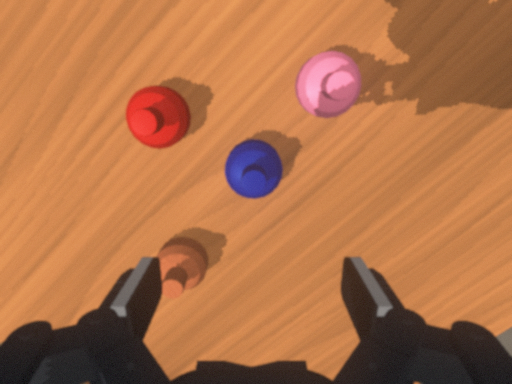

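The wrist view shows the blue knob top at about (255,180), with red (145,121), pink (345,80) and terracotta (173,288) around it. The jar position predicts (250.7,182.4), so I'll refine it and then grasp.

Run:
```python
from h import *
import cv2
f=pickle.load(open("w2.pkl","rb"))
cv2.imwrite("pics/w2c.png",cv2.resize(f["frame"][130:210,210:300,::-1],None,fx=7,fy=7,interpolation=cv2.INTER_CUBIC))
print(onz(f,(255,180),.068),onz(f,(254,169),.02))
for n,x in (("blue",(254,169)),("red",(158,116)),("pink",(328,84)),("terra",(182,265))): print(n,onz(f,x,.02))
```

```text
[0.5471 0.3461 0.068 ] [0.5484 0.3442 0.02  ]
blue [0.5484 0.3442 0.02  ]
red [0.4434 0.3138 0.02  ]
pink [0.5377 0.4533 0.02  ]
terra [0.5725 0.2042 0.02  ]
```

View pics/w2c.png

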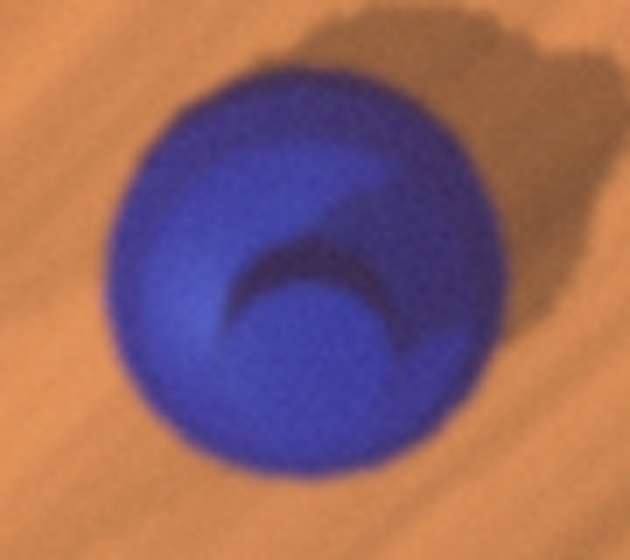

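The enlarged crop puts the knob top at (253.6,182.1), within about 2 mm of the position I have. I'll grasp with the average.

Run:
```python
from h import *
from bench import env, kinematics, monitor, eyes
import cv2
w=pickle.load(open("w2.pkl","rb"));print(onz(w,(253.6,182.1),.068))
J=[.5465,.343]
env.movel([*J,.1],velocity=.15)
g=env.movel([*J,.044],velocity=.06,guard=8)
s0=monitor.sense();print(g,s0["position"],s0["contact_force"])
env.close_gripper(45)
s=monitor.sense();print("closed",s["clock"],s["finger_gap"],s["contact_force"],s["position"])
env.movel([*J,.12],velocity=.08); env.hold(.2)
s=monitor.sense();print("lift",s["finger_gap"],s["contact_force"],s["position"])
f=eyes.grab_frame("wrist");cv2.imwrite("pics/w3.png",f["frame"][:,:,::-1])
f=eyes.grab_frame("side");cv2.imwrite("pics/s3.png",cv2.resize(f["frame"][60:200,150:300,::-1],None,fx=4,fy=4))
print(monitor.sense()["clock"])
```

```text
[0.5476 0.3439 0.068 ]
False [0.5468 0.3431 0.0445] [ 0.0981 -0.318   0.6383]
closed 13.375 0.2668464144910244 [ 0.1744 -0.342   1.615 ] [0.5466 0.343  0.0442]
lift 0.26310035834839435 [ 0.2039  0.4723 -2.1628] [0.5464 0.3429 0.1196]
14.775
```

View pics/w3.png

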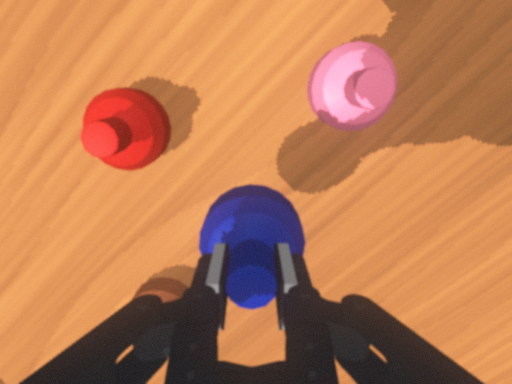

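View pics/s3.png

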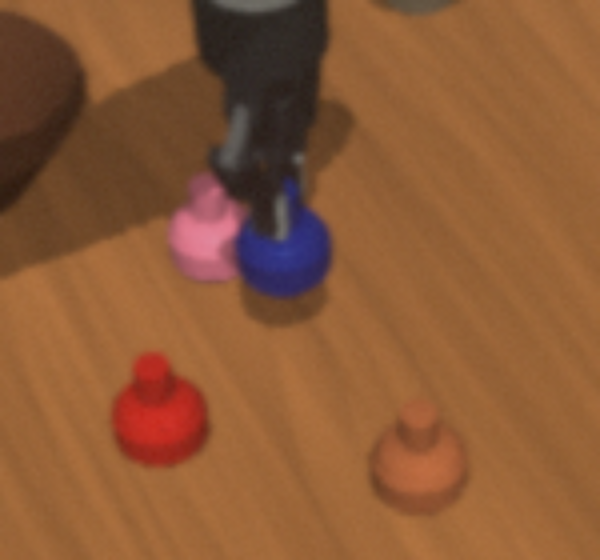

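Run:
```python
from h import *
from bench import eyes,monitor
import cv2
d=pickle.load(open("d0.pkl","rb"))
p=[.5464,.3429,.1196-.0442+.02];print(proj(d["side"],p),proj(d["top"],p))
print(onz(d["side"],(220.8,122.5),p[2]))
f=eyes.grab_frame("top");cv2.imwrite("pics/t3.png",cv2.resize(f["frame"][150:260,80:240,::-1],None,fx=4,fy=4))
f=eyes.grab_frame("wrist");pickle.dump(f,open("w3.pkl","wb"));p[2]=.1196-.0442+.068;print(proj(f,p))
```

```text
[220.3819 121.52  ] [138.0461 192.9767]
[0.5459 0.3392 0.0954]
[249.287  287.8766]
```

View pics/t3.png

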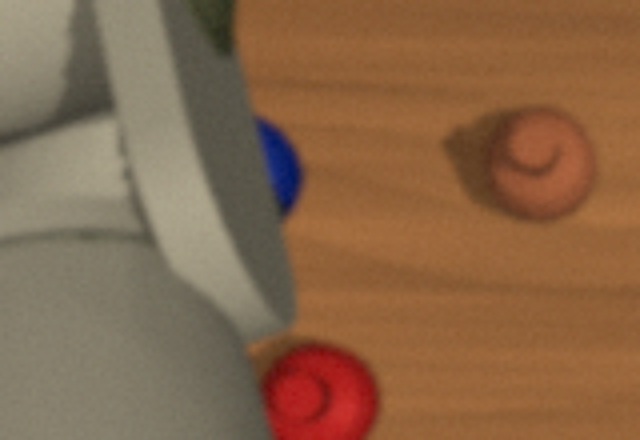

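The jar is held upright with its axis within about 4 mm of the TCP, and the force reading fell by about 2 to 3 N on lifting (weight 1.8 N). Now I'll carry it to the compartment and lower it with a guard.

Run:
```python
from h import *
from bench import env, kinematics, monitor, eyes
import cv2
C=[.534,-.0917]
env.movel([.5464,.3429,.2],velocity=.12)
env.reach([*C,.2],down(.602)); env.hold(.3)
s=monitor.sense();print(s["clock"],s["finger_gap"],s["contact_force"],s["position"])
f=eyes.grab_frame("wrist");cv2.imwrite("pics/w4.png",f["frame"][:,:,::-1])
env.movel([*C,.115],velocity=.1);env.hold(.2)
f=eyes.grab_frame("side");cv2.imwrite("pics/s4.png",cv2.resize(f["frame"][200:350,255:415,::-1],None,fx=4,fy=4))
print(monitor.sense()["clock"])
```

```text
17.5917 0.26437730000756177 [ 0.6469  0.4739 -1.8055] [ 0.5341 -0.0913  0.2   ]
18.8917
```

View pics/w4.png

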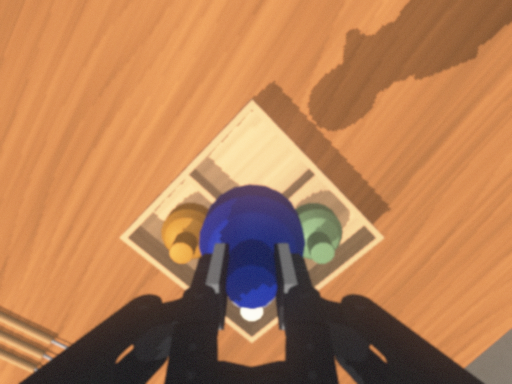

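View pics/s4.png

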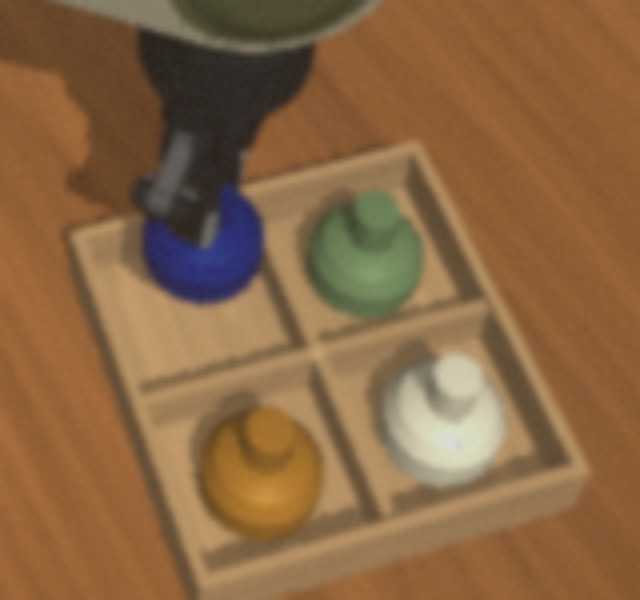

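The jar hangs upright over the empty compartment, with its body at about (306,261) in the side view. The neighbouring jars are clear. Lowering now.

Run:
```python
from h import *
from bench import env, kinematics, monitor, eyes
import cv2
C=[.534,-.0917]
S=pickle.load(open("d0.pkl","rb"))["side"];print(proj(S,[*C,.115-.0442+.02]),onz(S,(306,260.75),.0908))
env.movel([*C,.065],velocity=.08);env.hold(.2)
g=env.movel([*C,.046],velocity=.015,guard=2.5);env.hold(.2)
s=monitor.sense();print(g,s["clock"],s["finger_gap"],s["contact_force"],s["position"])
f=eyes.grab_frame("side");cv2.imwrite("pics/s5.png",cv2.resize(f["frame"][200:350,255:415,::-1],None,fx=4,fy=4))
```

```text
[305.034  259.2798] [ 0.534  -0.0954  0.0908]
True 20.9917 0.26167639354009814 [1.457  1.1111 5.075 ] [ 0.534  -0.0916  0.0501]
```

View pics/s5.png

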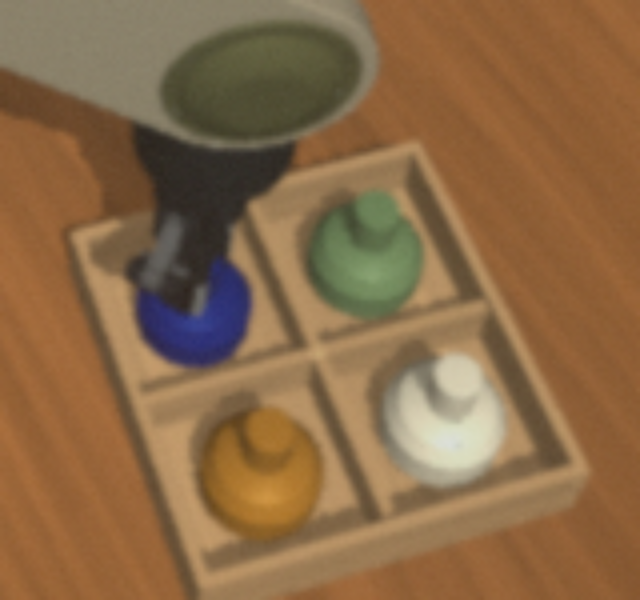

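Contact came at TCP z=0.0501 (expected 0.0502), so the jar is standing on the bottom. I'll release and retreat.

Run:
```python
from h import *
from bench import env, kinematics, monitor, eyes
import cv2
C=[.534,-.0917]
env.release()
env.movel([*C,.11],velocity=.06);env.movel([*C,.2],velocity=.15)
f=eyes.grab_frame("wrist");cv2.imwrite("pics/w6.png",f["frame"][:,:,::-1])
env.reach([.40,.2,.25],down(.9));env.hold(.3)
f=eyes.grab_frame("side");cv2.imwrite("pics/s6.png",cv2.resize(f["frame"][225:355,260:410,::-1],None,fx=4,fy=4))
f=eyes.grab_frame("top");cv2.imwrite("pics/t6.png",cv2.resize(f["frame"][130:255,320:445,::-1],None,fx=4.8,fy=4.8))
s=monitor.sense();print(s["clock"],s["finger_gap"],s["contact_force"],s["position"])
```

```text
25.2667 0.996524163699127 [0.0765 0.986  0.6636] [0.4001 0.1998 0.2499]
```

View pics/s6.png

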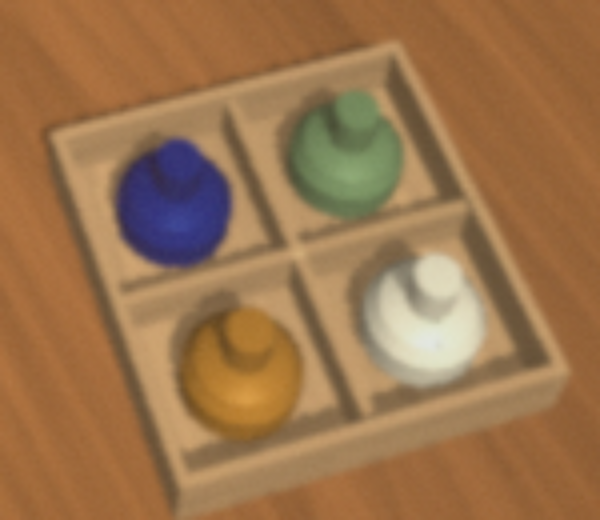

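View pics/t6.png

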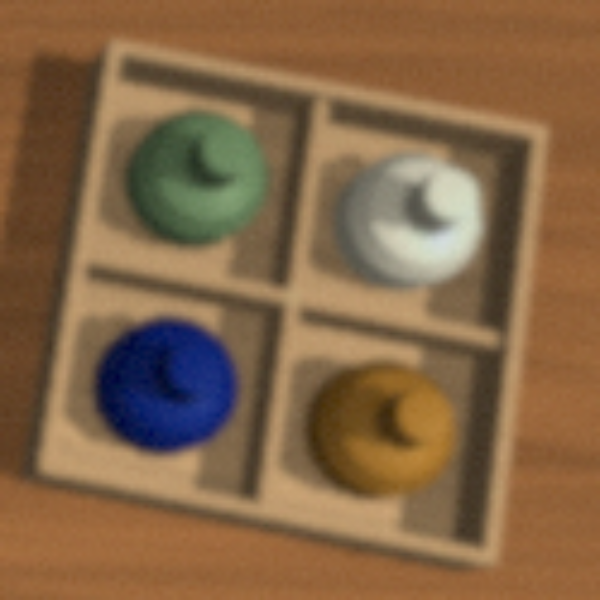

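Both views show the blue jar upright in the compartment: top crop (167,385), side crop (175,203). It stands like its neighbours, which haven't moved. The gripper is open and clear of everything.

Run:
```python
from h import *
d=pickle.load(open("d0.pkl","rb"))
print(onz(d["top"],(320+167/4.8,130+385/4.8),.026),onz(d["side"],(260+175/4,225+203/4),.028))
from bench import job
job.hand_in()
```

```text
[ 0.5329 -0.094   0.026 ] [ 0.5348 -0.0936  0.028 ]
the job is handed in; nothing more can be done
```

I checked that the empty compartment was clear, set the blue jar down in it, let go and handed the job in at about 25 s of the 58 s allowed.

- **Floor check:** With shut fingers I touched the compartment bottom at tool height 6.1 mm (expected 6 mm). I held about 4.5 N there for 0.6 s.
- **Blue jar:** I gripped it by the knob and lowered it with a force guard. It met the bottom at tool height 50.1 mm (expected 50.2 mm), and only then did I open the fingers.
- **Final position:** The last top and side pictures put the blue jar's axis about 2 mm from the compartment centre (limit 22 mm), standing upright.
- **Other jars:** The green, white and honey jars look unmoved and upright. I judged this by eye from the pictures and did not measure it. The gripper was open and clear of everything.

The position estimates from different cameras disagreed by up to about 4 mm, which is within all the tolerances. No check failed.

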